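Hang the spanner and the flask ring on their pegs

TASK

Tidy the shaker-bath tools away onto their two peg stands: hang the spanner by its eye on the stand with the thin peg, and hang the black flask ring by its hole on the stand with the thick peg. Either may go first; let both hang freely, still and let go, and do not shift or tip the flask, the beaker or the marker pen.

Things in the scene. Friction and masses are not known exactly. Their poses are not given: they have to be found in the camera images.
- spanner: flat steel open-ended spanner, 176 long, 140 g, lying flat. Its middle is a black ribbed grip sleeve 75 long (x), 20 wide (y), 14 high (z), on which it rests; the steel parts are 8 thick, at heights 3 to 11. A round eye is at its +x end, a two-pronged jaw 36 wide at its -x end. Origin: centre of the sleeve's underside (near the centre of mass); x along the spanner towards the eye, z up as it lies
- spanner_eye (a point): centre of the spanner's eye, 70 mm from the origin along its +x and 7 mm up, in the middle of the thickness; the eye is a hole 22 mm across through an 8 mm thick boss of 40 mm outer diameter, the hole's axis being the spanner's z
- ring: black rubber-coated flask weight ring, lying flat: outer diameter 124, hole diameter about 70 (the band is about 27 wide), 14 thick, 250 g. Origin: centre of its underside, z along its axis (up as it lies)
- ring_hole (a point): centre of the ring's hole, at mid thickness
- thin_stand: fixed stand with the THIN peg: grey foot 85 x 100 x 12, reaching 30 in front (-x) of the post and 55 behind it; round post 16 in diameter, 270 high. Origin: foot of the post's axis on the worktop. Its one straight peg leaves the post 180 above the worktop and rises at 30 degrees above level towards the stand's own -x side (roughly towards the robot)
- thin_stand_peg (a point): root of the thin peg (9 mm diameter) on the post's axis, 180 mm above the worktop; this point's z axis points along the peg to its rounded end (90 mm from here), its y axis is level. A ball 30 mm in diameter covers the root, so some 75 mm of the peg is free
- thick_stand: fixed stand just like the other, with the THICK peg (25 mm diameter, too thick for the spanner's eye), same foot, post, peg height, direction and length. Origin: foot of the post's axis on the worktop
- thick_stand_peg (a point): root of the thick peg (25 mm diameter) on the post's axis, 180 mm above the worktop; this point's z axis points along the peg to its rounded end (90 mm from here), its y axis is level. A ball 30 mm in diameter covers the root, so some 75 mm of the peg is free
- flask: conical flask, 62 diameter, 104 high, a bystander; origin at the centre of its underside
- beaker: beaker, 57 diameter, 72 high, a bystander; origin at the centre of its underside
- marker: marker pen, 135 long, 17 thick, lying on the worktop, a bystander; origin at the centre of its underside, long axis y
There are look-alikes about, which are no part of the job. Several things have the shape of the ring; the one meant has the colours described above.

How it is judged (in metres and radians):
At the end, for the whole second after the job is handed in: Spanner hangs eye up on the thin peg: eye centre within 12 mm of the peg's axis, root to tip, length within 34 degrees of plumb. Ring hangs on the thick peg: hole centre within 40 mm across (25 mm sideways) of the axis, upright within 34 degrees. Both released and still (under 30 mm/s) (z of spanner_eye in the frame of thin_stand_peg between 0 and 0.09 m and y of spanner_eye in the frame of thin_stand_peg between -0.012 and 0.012 m and x of spanner_eye in the frame of thin_stand_peg between -0.012 and 0.012 m and angle between spanner's own x axis and vertical below 0.6 rad and contact force between spanner and thin_stand above 0.3 N and linear speed of each of spanner, ring below 0.03 m/s and z of ring_hole in the frame of thick_stand_peg between -0.03 and 0.09 m and distance between ring_hole and thick_stand_peg below 0.1 m and y of ring_hole in the frame of thick_stand_peg between -0.025 and 0.025 m and x of ring_hole in the frame of thick_stand_peg between -0.04 and 0.04 m and angle between ring's own z axis and vertical above 0.97 rad and contact force between ring and thick_stand above 0.5 N); the robot touches nothing.
It fails at once if the flask is shifted more than 30 mm or tipped (distance of flask from where it was at the start of the episode above 0.03 m or angle between flask's own z axis and vertical above 0.4 rad).
It fails at once if the beaker is shifted more than 30 mm or tipped (distance of beaker from where it was at the start of the episode above 0.03 m or angle between beaker's own z axis and vertical above 0.4 rad).
It fails at once if the marker pen is shifted more than 30 mm (distance of marker from where it was at the start of the episode above 0.03 m).
It also fails if it takes over 67 s, if anything falls off the work surface, if the arm or the gripper's body presses on something with over 40 N, if the wrist force passes 120 N, or if a joint passes its speed limit or range.

ROBOT

A 6-joint arm with a two-finger parallel gripper is mounted at the origin on a cart in front of the work surface, level with it; the furniture and walls round the work are solid. World frame = base frame: x ahead of the robot, y to its left, z up, the work surface at z = 0. Lengths are in mm, angles in rad, forces in N, time in s.
With the tool pointing down it reaches from about 350 to 975 mm from the base axis. Payload 7.1 kg.
Tool frame: the origin (TCP) lies between the finger pads; the fingertips stand 19 mm ahead of it and the grasp point (between the pads) is the TCP (ctrl.tcp_to_tips is the distance from the TCP to the fingertips, in mm); z points along the fingers, y is the line along which they close (so a half turn about z gives the same grasp; the last joint's range is limited). The gripper opens to 88 mm and grips with 3 to 60 N. Pads are 20 mm wide; open, the fingers measure 115 mm over their backs; the gripper's body (75 mm by 178 mm) begins 61 mm behind the grasp point.
Start: joints at [1.327, 0.423, 1.63, -0, 1.089, -0.019], TCP at [139.288, 609.265, 241.675] pointing down, gripper open.
Joint ranges: [-3, 3], [-0.9, 2.11], [0.09, 2.58], [-1.31, 4.45], [0.11, 2.69], [-2.54, 2.54]. Speed limits (rad/s): [2.39, 2.39, 3.01, 3.14, 3.14, 3.14].

INTERFACE

Orientations are given as a rotation vector (axis times angle).
In Python, from workcell import status, optics, ctrl gives the robot as it stands. The module is installed in compiled form; this text tells all that it offers.
- The arm moves only by the shell command python3 -m inch 'ROWS'. ROWS is JSON, a list that holds one entry, the list of rows, each a list of 7 numbers: the shift along the tool's x, y, z in mm, then the turn, a rotation vector about the tool's x, y, z in rad, then the opening in per cent of the stroke, from 0 (shut) to 100 (fully open). A call has 1 to 20 rows; each row is the pose to reach, as a shift and turn from the pose commanded when the call began, along the tool's axes at that moment; what a row does not reach only later rows make up. A row lasts 1/10 s, in which the tool goes at most 50 mm and 8.59 degrees, less where a joint would pass 70% of its speed; a pose out of reach is approached as far as the arm can. A call with a gripper value outside its range is refused whole. The fingers move at their own pace and stop on an object; the grip force is fixed at half the most. Time passes only in rows, so rows that repeat a pose let the fingers close. It gives the time, the measured TCP pose, the force, the opening and the grip force at its end, in the units of the state.
- status.get_obs(): the state, without advancing time (a new reading comes with each control period).
- optics.get_image(name): name is "scene" or "top" or "wrist"; returns a dict with "frame" (480x640x3 uint8, red, green, blue), "fx", "fy", "cx", "cy" (pixels), "rvec" (rotation vector, rad) and "tvec" (3), from world to camera coordinates, as OpenCV has them; the wrist camera has in their place "hand_eye" (4x4, takes a point from camera to tool coordinates, whose origin is the TCP and whose axes are the flange's). Camera axes: x right, y down, z forward; pixel columns grow to the right and rows downward; lengths in mm; the calibration is good to about 2 mm. A picture is of the moment at which its call begins: read the wrist's pose just before it. There is no depth.
- ctrl.close_job(): hands the job in; it is judged then, once.
The state is a dict: "t": time; "qpos": joint angles; "qvel": joint speeds; "joint_torque": joint torques, N m; "ee_pos": TCP position; "orientation": TCP orientation; "ft_force": force on the tool from outside, world axes, zero at the start; "moment": the same for the moment, N m; "width": finger opening in mm; "grasp_force": force on a finger pad.
Only numpy, scipy, OpenCV 4.12 (cv2) and the standard library are available. Lean on these libraries where they do the work, as an engineer would, in place of code of your own. Each camera call takes 0.05 s, during which the arm holds its last target. There are 200 camera calls.

## Working session

There is one attempt and no reset: what is moved stays moved. The work goes in short steps, Python scripts to look and compute and a shell command to move; the robot and the scene stay as the last step left them, time stands still between calls to the robot, and variables do not carry over. Pictures are saved under pics/ and viewed, at most 10 in all, crops included, and the job is handed in when it is done.

```bash
mkdir -p pics; python3 - <<'E'
from workcell import status, optics, ctrl
import cv2,pickle
o=status.get_obs();print(o)
d={}
for n in("scene","top"):
    im=optics.get_image(n);d[n]=im
    cv2.imwrite(f"pics/{n}0.png",im["frame"][:,:,::-1])
    print(n,{k:v for k,v in im.items() if k!="frame"})
pickle.dump(d,open("c.pkl","wb"))
E
```

```text
{'t': 0.0, 'qpos': array([ 1.32701784e+00,  4.23802390e-01,  1.63067173e+00, -1.23629266e-05,
        1.08860397e+00, -1.90167026e-02]), 'qvel': array([-0.0005059 ,  0.00045913, -0.00034395, -0.00058175, -0.00272783,
       -0.00082002]), 'joint_torque': array([ 1.70812273e-03, -5.44656837e+01, -2.73660421e+01,  6.44390308e-02,
        2.29587872e-02, -1.09427629e-04]), 'ee_pos': array([139.15945698, 608.77927749, 240.93286501]), 'orientation': array([-3.52282643e-01, -3.12159276e+00,  2.31531125e-03]), 'ft_force': array([0.518016  , 0.58970067, 0.47316664]), 'moment': array([-0.02252067,  0.0022539 ,  0.01467366]), 'grasp_force': 0.0, 'width': 87.5873257820537}
scene {'fx': 492.9196262566369, 'fy': 492.9196262566369, 'cx': 316.3429498549181, 'cy': 233.46627250150038, 'rvec': array([ 1.91664878, -0.53408283,  0.35843942]), 'tvec': array([-442.15141326,  263.58829417, 1064.64647751])}
top {'fx': 624.9238659535209, 'fy': 624.9238659535209, 'cx': 308.81051753636206, 'cy': 235.73036562396635, 'rvec': array([ 2.19228129, -2.17381459,  0.09668998]), 'tvec': array([  23.56563164,  574.89752033, 1532.56767402])}
```

View pics/scene0.png

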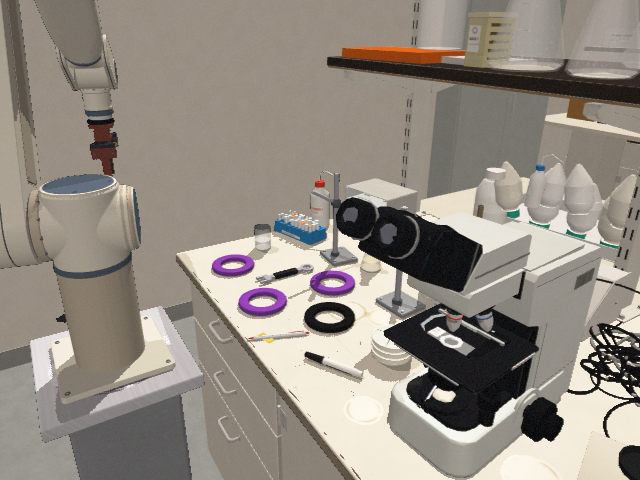

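View pics/top0.png

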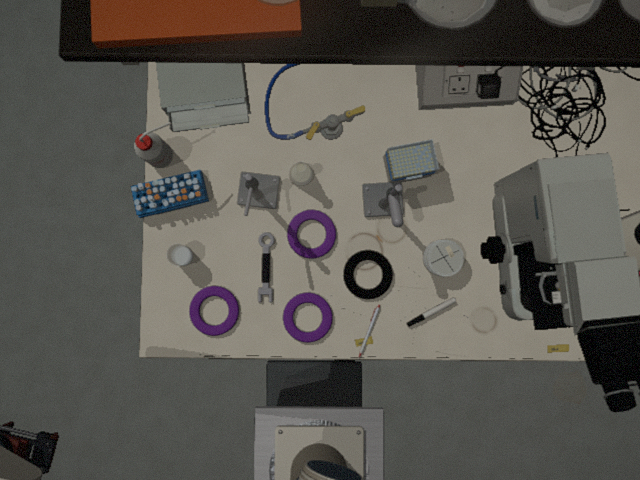

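The top view shows the spanner (eye ~(267,240), jaw ~(265,297)), black ring ~(368,275), thin stand ~(253,182), thick stand ~(395,190). The flask is at ~(302,175), the beaker at ~(180,255) and the marker at ~(432,312). I'll zoom in on the stands.

```bash
cat > h.py <<'E'
import numpy as np,cv2,pickle
from scipy.spatial.transform import Rotation as R
def K(c): return np.array([[c["fx"],0,c["cx"]],[0,c["fy"],c["cy"]],[0,0,1]])
def ray(c,uv):
    Rm=cv2.Rodrigues(c["rvec"])[0]; o=-Rm.T@c["tvec"]
    return o,Rm.T@np.linalg.inv(K(c))@np.array([*uv,1.])
def onz(c,uv,z):
    o,d=ray(c,uv); return o+d*(z-o[2])/d[2]
def proj(c,p): return cv2.projectPoints(np.float64(p).reshape(-1,1,3),c["rvec"],c["tvec"],K(c),None)[0][:,0]
def tri(c1,u1,c2,u2):
    A=[];b=[]
    for c,u in((c1,u1),(c2,u2)):
        o,d=ray(c,u);d=d/np.linalg.norm(d);M=np.eye(3)-np.outer(d,d);A.append(M);b.append(M@o)
    return np.linalg.lstsq(np.vstack(A),np.hstack(b),rcond=None)[0]
E
python3 - <<'E'
from h import *
d=pickle.load(open("c.pkl","rb"));t=d["top"];s=d["scene"]
g=t["frame"].max(2)
def blob(x0,x1,y0,y1,th=45):
    m=np.zeros(g.shape,np.uint8);m[y0:y1,x0:x1]=(g[y0:y1,x0:x1]<th)
    n,l,st,_=cv2.connectedComponentsWithStats(m);i=1+np.argmax(st[1:,4]);return (l==i).astype(np.uint8),st[i]
m,st=blob(340,398,245,305);c=max(cv2.findContours(m,0,1)[0],key=len);e=cv2.fitEllipse(c);print("ring",st,e,onz(t,e[0],10))
m,st=blob(255,280,245,292);p=np.argwhere(m)[:,::-1].astype(np.float32);r=cv2.minAreaRect(p);print("sleeve",st,r,onz(t,p.mean(0),12))
for n,u in dict(eye=(267,240),jaw=(265,297)).items():print(n,onz(t,u,7))
for n,u in dict(flask=(302,175),beaker=(180,255),marker=(432,312),thinfoot=(259,190),thickfoot=(385,199)).items():print(n,onz(t,u,12))
a=cv2.resize(t["frame"][150:310,140:460],None,fx=2.5,fy=2.5,interpolation=cv2.INTER_CUBIC)
b=cv2.resize(s["frame"][150:350,200:440],None,fx=2.9,fy=2.9,interpolation=cv2.INTER_CUBIC)
cv2.imwrite("pics/a.png",a[:,:,::-1]);cv2.imwrite("pics/b.png",b[:,:,::-1])
E
```

```text
ring [ 344  251   49   48 1151] ((367.718017578125, 274.35345458984375), (47.305301666259766, 47.74380111694336), 117.22589874267578) [ 480.17056328 -119.73955522   10.        ]
sleeve [262 253   8  30 206] ((265.5, 267.5), (29.0, 7.0), 90.0) [494.54930114 135.14900654  12.        ]
eye [564.32899919 133.31868512   7.        ]
jaw [421.69855301 136.36523785   7.        ]
flask [729.4851617   46.82594487  12.        ]
beaker [524.49517576 349.7216363   12.        ]
marker [ 387.99441511 -279.54864146   12.        ]
thinfoot [690.20438376 154.90056818  12.        ]
thickfoot [ 670.24550868 -163.06825186   12.        ]
```

View pics/a.png

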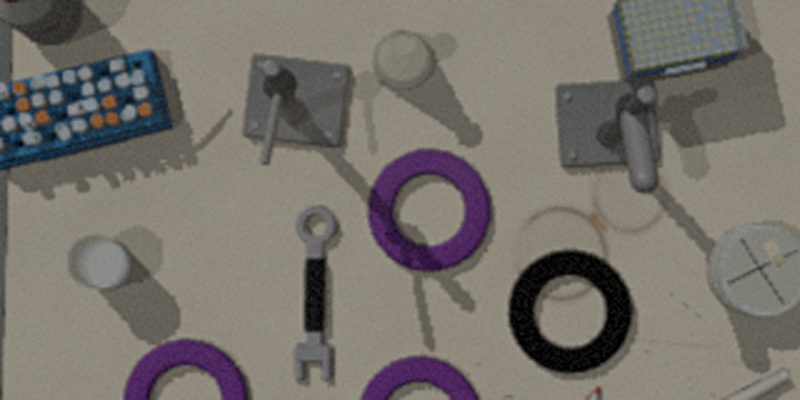

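View pics/b.png

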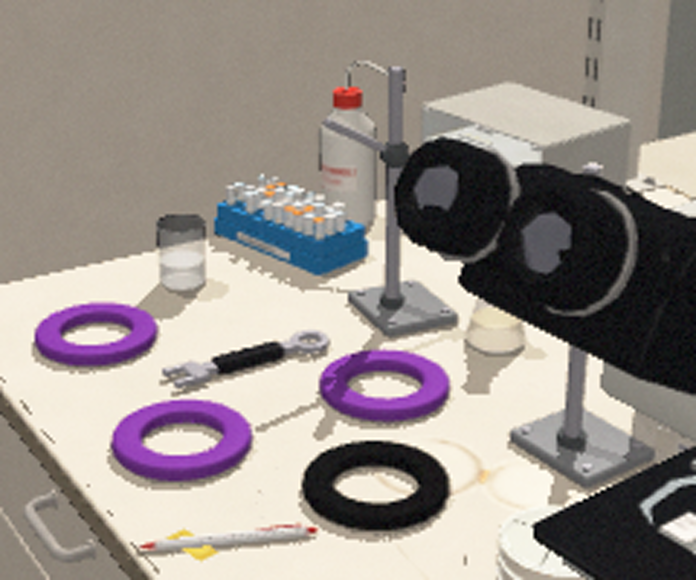

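```bash
cat > st.py <<'E'
from h import *
from scipy.optimize import least_squares
d=pickle.load(open("c.pkl","rb"));t=d["top"]
P=dict(FL=(-30,50,12),FR=(-30,-50,12),BL=(55,50,12),BR=(55,-50,12),top=(0,0,270),tip=(-77.9,0,225),ball=(0,0,180))
def world(x,k):
    p=np.array([P[i] for i in k],float);c,s=np.cos(x[2]),np.sin(x[2])
    return p@np.array([[c,-s,0],[s,c,0],[0,0,1]]).T+[x[0],x[1],0]
def fit(name,ob,x0):
    k=list(ob);u=np.array([ob[i] for i in k])/2.5+[140,150]-.3
    r=least_squares(lambda x:(proj(t,world(x,k))-u).ravel(),x0,loss="soft_l1",x_scale=[10,10,.1])
    print(name,r.x.round(3),dict(zip(k,(r.fun.reshape(-1,2)).round(1).tolist())))
    print(" tip",world(r.x,["tip"]),"post px",proj(d["scene"],world(r.x,["top","tip"])))
fit("thin",dict(BL=(254,54),BR=(351,66),FR=(344,148),FL=(245,136),top=(267,66),ball=(282,85),tip=(265,160)),[690,150,0.1])
fit("thick",dict(BL=(557,83),FL=(562,167),FR=(660,165),top=(646,94),tip=(646,180)),[690,-180,0])
E
python3 st.py
```

```text
thin [ 6.78586e+02  1.57420e+02 -1.14000e-01] {'BL': [-0.2, -0.6], 'BR': [0.3, -0.5], 'FR': [-1.2, -0.2], 'FL': [-1.0, -0.2], 'top': [2.4, 0.5], 'ball': [-0.1, -0.1], 'tip': [0.4, 1.7]}
 tip [[601.18977735 166.26923203 225.        ]] post px [[336.31399006 172.72476436]
 [311.44908642 191.22980068]]
thick [ 6.58771e+02 -1.58838e+02  5.70000e-02] {'BL': [-0.2, -0.0], 'FL': [-0.3, -0.2], 'FR': [0.1, -1.3], 'top': [0.7, -0.1], 'tip': [-0.3, 4.3]}
 tip [[ 580.99612322 -163.25762179  225.        ]] post px [[403.91671065 206.28320461]
 [377.57179104 231.29968859]]
```

```bash
cat > go.py <<'E'
# go.delta(target pos, R target): tool-frame shift + turn from now
from h import *
from workcell import status,optics
def tool(yaw,pitch=0,flip=0):
    """tool-down with x towards robot; 'yaw' heading of carried item's +x, pitched up by 'pitch'"""
    D=np.array([[-1,0,0],[0,1,0],[0,0,-1.]])
    return R.from_euler("z",yaw)*R.from_euler("y",-pitch)*R.from_matrix(D)*R.from_euler("z",flip)
def delta(p,Rt,pc=None,Rc=None):
    o=status.get_obs();Rc=R.from_rotvec(o["orientation"]) if Rc is None else Rc;pc=o["ee_pos"] if pc is None else pc
    s=Rc.inv().apply(np.array(p)-pc);w=(Rc.inv()*Rt).as_rotvec()
    print("shift",s.round(1),"turn",w.round(4),"| |s|",np.linalg.norm(s).round(),"deg",np.degrees(np.linalg.norm(w)).round(1))
E
python3 - <<'E'
from go import *
delta([495,135,200],tool(-.02),[139.288,609.265,241.675])
E
```

```text
shift [-452.5 -383.    42.2] turn [-1.400e-03 -1.000e-04 -2.047e-01] | |s| 594.0 deg 11.7
```

```bash
python3 -m inch '[[[-30,-25,3,0,0,-0.02,60],[-60,-50,6,0,0,-0.03,60],[-95,-80,9,0,0,-0.05,60],[-130,-110,12,0,0,-0.07,60],[-165,-140,16,0,0,-0.08,60],[-200,-170,19,0,0,-0.1,60],[-235,-200,22,0,0,-0.11,60],[-270,-230,25,0,0,-0.13,60],[-305,-260,29,0,0,-0.14,60],[-340,-290,32,0,0,-0.16,60],[-375,-320,35,0,0,-0.18,60],[-405,-345,38,0,0,-0.19,60],[-430,-365,40,0,0,-0.2,60],[-445,-377,42,0,0,-0.205,60],[-452,-383,42,0,0,-0.205,60],[-452,-383,42,0,0,-0.205,60],[-452,-383,42,0,0,-0.205,60]]]'
python3 - <<'E'
from go import *
o=status.get_obs();print(o["ee_pos"],o["qpos"],o["width"])
im=optics.get_image("wrist");im["ee"]=o["ee_pos"];im["ori"]=o["orientation"]
pickle.dump(im,open("w1.pkl","wb"));cv2.imwrite("pics/w1.png",im["frame"][:,:,::-1]);print(im["hand_eye"])
delta([494.5,135,21.5],tool(-.02))
E
```

```text
t: 1.8
ee_pos: [494.0, 135.6, 199.6]
orientation: [-0.031, -3.141, -0.0]
ft_force: [-0.1, 0.4, 0.1]
width: 52.5
grasp_force: 0.0
[493.95575713 135.58494193 199.55490066] [ 2.44539566e-01  3.16766774e-01  1.91034372e+00  2.59156342e-04
  9.15124570e-01 -1.30658921e+00] 52.536945397409944
[[ 1.10485942e-04 -9.66315095e-01 -2.57361856e-01  7.02956784e+01]
 [ 9.99999365e-01 -1.81831870e-04  1.11202474e-03 -1.46464139e-01]
 [-1.12136288e-03 -2.57361816e-01  9.66314461e-01 -1.43200668e+02]
 [ 0.00000000e+00  0.00000000e+00  0.00000000e+00  1.00000000e+00]]
shift [ -0.8  -0.8 178.1] turn [ 0.0001 -0.0005  0.0008] | |s| 178.0 deg 0.1
```

View pics/w1.png

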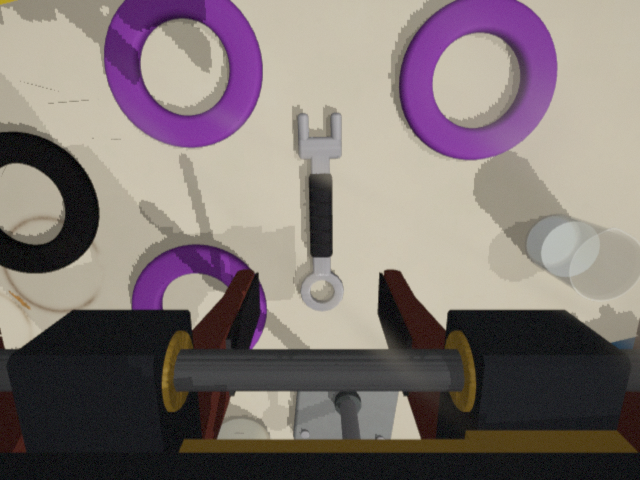

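The wrist view shows the spanner centred between the fingers, with its eye at (322,291) and sleeve at (320,214). I'll check those against the top-view fix.

```bash
cat >> go.py <<'E'
def wcam(im):
    """give wrist image rvec/tvec (world->camera)"""
    T=np.eye(4);T[:3,:3]=R.from_rotvec(im["ori"]).as_matrix();T[:3,3]=im["ee"]
    M=np.linalg.inv(T@im["hand_eye"]);im["rvec"]=cv2.Rodrigues(M[:3,:3])[0][:,0];im["tvec"]=M[:3,3];return im
E
python3 - <<'E'
from go import *
im=wcam(pickle.load(open("w1.pkl","rb")))
for n,u,z in(("eye",(322,291),9),("sleeve",(320.5,215),13),("jawneck",(320,148),9)):print(n,onz(im,u,z).round(1))
m=im["frame"][165:265,300:342].max(2)<50;p=np.argwhere(m).mean(0);print(onz(im,(300+p[1],165+p[0]),13).round(1))
t=pickle.load(open("c.pkl","rb"))["top"]
# kinematics: candidates h,a,b,d from two poses
E
```

```text
eye [566.1 137.6   9. ]
sleeve [494.3 137.6  13. ]
jawneck [438.4 138.2   9. ]
[498.8 137.   13. ]
```

```bash
python3 -m inch '[[[-1,1,30,0,0,0,60],[-1,1,65,0,0,0,60],[-1,1,100,0,0,0,60],[-1,1,130,0,0,0,60],[-1,1,150,0,0,0,60],[-1,1,165,0,0,0,60],[-1,1,173,0,0,0,60],[-1,1,177.5,0,0,0,60],[-1,1,177.5,0,0,0,60],[-1,1,177.5,0,0,0,0],[-1,1,177.5,0,0,0,0],[-1,1,177.5,0,0,0,0],[-1,1,177.5,0,0,0,0],[-1,1,177.5,0,0,0,0],[-1,1,177.5,0,0,0,0],[-1,1,177.5,0,0,0,0],[-1,1,177.5,0,0,0,0]]]'
```

```text
t: 3.55
ee_pos: [495.8, 136.2, 22.5]
orientation: [0.031, 3.141, 0.0]
ft_force: [0.1, -0.5, 5.8]
width: 19.6
grasp_force: 30.0
```

```bash
cat > peg.py <<'E'
from go import *
import sys
pegs=dict(thin=(np.array([678.6,157.4,180]),-.114),thick=(np.array([658.8,-158.8,180]),.057))
def target(name,s,phi,off,flip=0,lift=0):
    """TCP pose that puts tool-frame point off at distance s along peg (lift: mm up across the peg)"""
    r,y=pegs[name];u=R.from_euler("z",y).apply([-np.cos(np.pi/6),0,.5]);n=R.from_euler("z",y).apply([.5,0,np.cos(np.pi/6)])
    Rt=tool(y,phi,flip);return r+s*u+lift*n-Rt.apply(off),Rt
E
python3 -m inch '[[[10,5,-20,0,0,0,0],[15,10,-50,0,0,0,0],[15,20,-90,0,0,0,0],[15,30,-130,0,0,0,0],[15,35,-155,0,0,0,0],[15,35,-170,0,0,0,0],[15,35,-170,0,0,0,0],[15,35,-170,0,0,0,0]]]'
python3 - <<'E'
from peg import *
o=status.get_obs();print(o["qpos"],o["width"])
for ph in(.6,.87):p,r=target("thin",115,ph,[-70,0,15]);print(ph,p);delta(p,r)
E
```

```text
t: 4.35
ee_pos: [480.8, 171.2, 191.6]
orientation: [-0.031, -3.141, 0.0]
ft_force: [-0.0, -0.2, -1.4]
width: 19.5
grasp_force: 30.0
[ 3.18832158e-01  3.26046620e-01  1.91998883e+00 -4.61247251e-05
  8.96175227e-01 -1.23213636e+00] 19.486839175878426
0.6 [513.84038455 176.26438758 210.35506109]
shift [-32.9   5.7 -18.8] turn [ 0.028  -0.6001  0.0914] | |s| 38.0 deg 34.8
0.87 [523.41814723 175.16776796 193.66937262]
shift [-42.5   4.8  -2.1] turn [ 0.0407 -0.8699  0.0883] | |s| 43.0 deg 50.2
```

```bash
python3 -m inch '[[[0,2,-3,0.005,-0.1,0.015,0],[0,4,-5,0.01,-0.2,0.03,0],[0,5,-8,0.015,-0.3,0.045,0],[0,5,-10,0.02,-0.4,0.06,0],[0,5,-10,0.025,-0.5,0.075,0],[0,5,-10,0.028,-0.6,0.09,0],[0,5,-10,0.032,-0.7,0.09,0],[0,5,-10,0.036,-0.8,0.09,0],[0,5,-10,0.041,-0.87,0.088,0],[0,5,-10,0.041,-0.87,0.088,0],[0,5,-10,0.041,-0.87,0.088,0],[0,5,-10,0.041,-0.87,0.088,0]]]'
python3 - <<'E'
from peg import *
o=status.get_obs();print(o["qpos"],o["width"])
p,r=target("thin",115,.87,[-70,0,15]);print(p);delta(p,r)
E
```

```text
t: 5.55
ee_pos: [477.0, 194.7, 263.2]
orientation: [0.147, 2.349, -0.088]
ft_force: [-0.4, 0.4, -1.3]
width: 19.8
grasp_force: 30.0
[ 0.65794651  0.13071228  2.24342741 -1.31060535  0.5614725   0.3050295 ] 19.820448430073355
[523.41814723 175.16776796 193.66937262]
shift [ 15.3 -11.8  83.7] turn [-0.0275 -0.081   0.0017] | |s| 86.0 deg 4.9
```

```bash
sed -i 's/off,flip=0,lift=0):/off,flip=0,lift=0,dy=0):/;s/Rt=tool(y,phi,flip)/Rt=tool(y+dy,phi,flip)/' peg.py
python3 - <<'E'
from peg import *
for s in (125,):p,r=target("thin",s,.62,[-70,0,15],dy=.05);print(p);delta(p,r)
E
```

```text
[505.49695391 173.91524898 214.03571561]
shift [ 13.3 -15.8  56.9] turn [-0.0599  0.1684 -0.0399] | |s| 61.0 deg 10.5
```

```bash
python3 -m inch '[[[3,-4,10,-0.015,0.05,-0.01,0],[6,-8,20,-0.03,0.1,-0.02,0],[9,-12,32,-0.05,0.14,-0.03,0],[12,-15,45,-0.06,0.168,-0.04,0],[13,-16,57,-0.06,0.168,-0.04,0],[13,-16,57,-0.06,0.168,-0.04,0],[13,-16,57,-0.06,0.168,-0.04,0]]]'
python3 - <<'E'
from peg import *
o=status.get_obs();print(o["qpos"],o["width"])
p,r=target("thin",125,.62,[-70,0,15],dy=.05);print(p);delta(p,r)
E
```

```text
t: 6.25
ee_pos: [506.0, 173.0, 214.3]
orientation: [0.083, 2.52, -0.027]
ft_force: [0.5, -0.2, -1.8]
width: 19.7
grasp_force: 30.0
[ 0.46869567  0.21027753  2.19874862 -1.04441625  0.34982524 -0.10511412] 19.70193301656213
[505.49695391 173.91524898 214.03571561]
shift [ 0.6  0.9 -0.1] turn [-0.0012  0.0005 -0.0014] | |s| 1.0 deg 0.1
```

```bash
cat > look.py <<'E'
from peg import *
import sys
def look(n,marks,boxes):
    """marks: list of world points drawn; boxes per cam: (u0,u1,v0,v1)"""
    o=status.get_obs();out=[];d={}
    for c,b in boxes.items():
        im=optics.get_image(c);
        if c=="wrist":im["ee"]=o["ee_pos"];im["ori"]=o["orientation"];im=wcam(im)
        d[c]=im;f=im["frame"][:,:,::-1].copy();f=f[b[2]:b[3],b[0]:b[1]];k=390/f.shape[1];f=cv2.resize(f,None,fx=k,fy=k,interpolation=cv2.INTER_CUBIC)
        for m in marks:
            q=((proj(im,m)[0]-[b[0],b[2]]+.5)*k).round().astype(int);cv2.circle(f,tuple(int(x) for x in q),2,(0,255,0),-1)
        out.append(f)
    H=max(f.shape[0] for f in out);out=[cv2.copyMakeBorder(f,0,H-f.shape[0],0,10,0) for f in out]
    cv2.imwrite(f"pics/{n}.png",np.hstack(out));pickle.dump(d,open(n+".pkl","wb"))
def pegpts(name):
    r,y=pegs[name];u=R.from_euler("z",y).apply([-np.cos(np.pi/6),0,.5]);return [r+u*s for s in(20,55,90)]
def pt(off):
    o=status.get_obs();return o["ee_pos"]+R.from_rotvec(o["orientation"]).apply(off)
E
python3 - <<'E'
from look import *
look("k1",pegpts("thin")+[pt([-70,0,15])],dict(top=(210,310,150,250),scene=(270,360,160,250)))
E
```

```text
(no output)
```

View pics/k1.png

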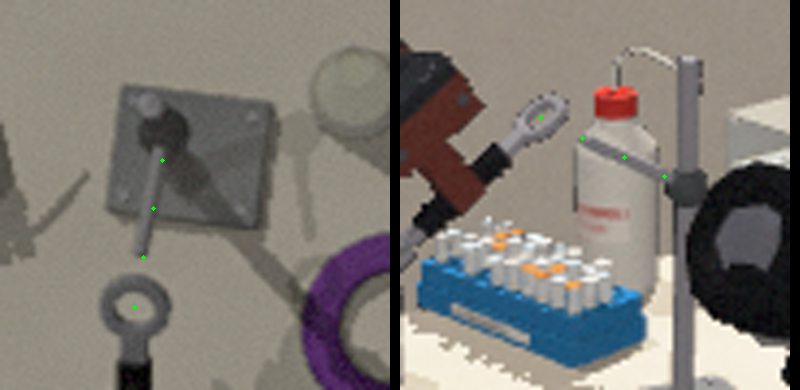

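```bash
python3 - <<'E'
from peg import *
pegs["thin"]=(pegs["thin"][0]+[0,.8,0],-.12)
for s in(95,65,38):p,r=target("thin",s,.62,[-70,0,15],dy=.05,lift=-1.5);delta(p,r)
E
```

```text
shift [-9.9  0.7 28.4] turn [0.0034 0.0018 0.0037] | |s| 30.0 deg 0.3
shift [-22.2  -0.7  55.7] turn [0.0034 0.0018 0.0037] | |s| 60.0 deg 0.3
shift [-33.3  -2.   80.3] turn [0.0034 0.0018 0.0037] | |s| 87.0 deg 0.3
```

```bash
python3 -m inch '[[[-5,1,14,0,0,0,0],[-10,0.7,28.5,0,0,0,0],[-13,0.4,36,0,0,0,0],[-16,0,43,0,0,0,0],[-19,-0.3,49,0,0,0,0],[-22,-0.7,56,0,0,0,0],[-25,-1,62,0,0,0,0],[-28,-1.4,68,0,0,0,0],[-31,-1.7,74,0,0,0,0],[-33,-2,80,0,0,0,0],[-33,-2,80,0,0,0,0],[-33,-2,80,0,0,0,0]]]'
python3 - <<'E'
from look import *
print(status.get_obs()["qpos"],status.get_obs()["width"])
look("k2",pegpts("thin")+[pt([-70,0,15])],dict(top=(210,310,150,250),scene=(270,360,160,250)))
E
```

```text
t: 7.55
ee_pos: [579.5, 166.9, 169.2]
orientation: [0.082, 2.519, -0.025]
ft_force: [-0.3, 0.4, -1.3]
width: 19.8
grasp_force: 30.0
[ 0.38210478  0.38107714  2.09664671 -1.23817517  0.26926016  0.02794352] 19.807943381940255
```

View pics/k2.png

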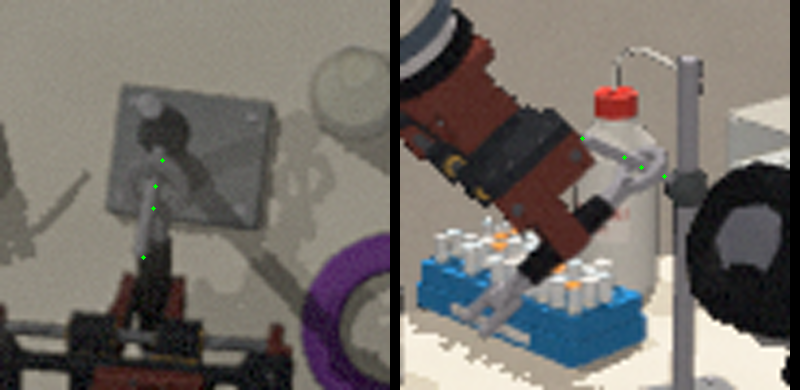

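```bash
python3 -m inch '[[[0,0,0,0,0,0,40],[0,0,0,0,0,0,60],[0,0,0,0,0,0,60],[0,0,0,0,0,0,60],[0,0,0,0,0,0,60],[0,0,0,0,0,0,60],[0,0,-10,0,0,0,60],[0,0,-30,0,0,0,60],[0,0,-55,0,0,0,60],[0,0,-80,0,0,0,60],[0,0,-105,0,0,0,60],[0,0,-130,0,0,0,60],[0,0,-150,0,0,0,60],[0,0,-160,0,0,0,60],[0,0,-160,0,0,0,60],[0,0,-160,0,0,0,60]]]'
python3 - <<'E'
from look import *
print(status.get_obs()["qpos"],status.get_obs()["width"])
look("k3",pegpts("thin"),dict(top=(210,310,150,250),scene=(270,360,160,250)))
delta([480,140,300],tool(0))
E
```

```text
t: 9.25
ee_pos: [486.6, 173.0, 299.2]
orientation: [0.082, 2.518, -0.025]
ft_force: [0.0, -0.6, 0.6]
width: 52.5
grasp_force: 0.0
[ 0.49224062  0.0220065   2.15525311 -0.67371489  0.51571104 -0.49479876] 52.48986818440229
shift [  2.7 -33.1  -3.8] turn [-0.0202  0.6209 -0.0632] | |s| 33.0 deg 35.8
```

View pics/k3.png

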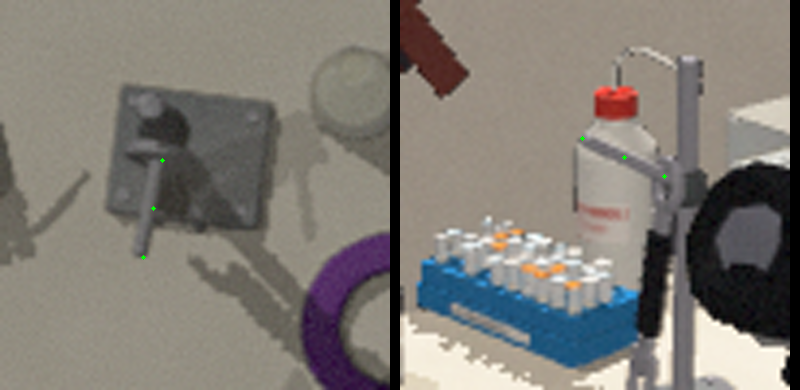

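The spanner hangs on the thin peg with its eye against the root ball. Next is the ring.

```bash
python3 - <<'E'
from peg import *
delta([432,-122.5,200],tool(.057,0,np.pi/2))
t=pickle.load(open("c.pkl","rb"))["top"];print(onz(t,(380,307),8))
E
```

```text
shift [  85.9 -298.2   59.6] turn [0.4489 0.5072 1.3982] | |s| 316.0 deg 89.0
[ 399.20500401 -150.62458031    8.        ]
```

```bash
python3 -m inch '[[[7,-24,5,0.036,0.04,0.11,60],[14,-48,10,0.072,0.08,0.22,60],[21,-72,14,0.108,0.12,0.335,60],[27,-95,19,0.144,0.16,0.45,60],[34,-120,24,0.18,0.2,0.56,60],[41,-143,29,0.215,0.244,0.67,60],[48,-167,33,0.25,0.284,0.78,60],[55,-191,38,0.287,0.325,0.895,60],[62,-215,43,0.323,0.365,1.007,60],[69,-239,48,0.36,0.406,1.12,60],[76,-262,52,0.395,0.446,1.23,60],[82,-285,57,0.43,0.485,1.34,60],[86,-298,60,0.449,0.507,1.398,60],[86,-298,60,0.449,0.507,1.398,60],[86,-298,60,0.449,0.507,1.398,60]]]'
python3 - <<'E'
from look import *
o=status.get_obs();print(o["qpos"])
im=optics.get_image("wrist");im["ee"]=o["ee_pos"];im["ori"]=o["orientation"];im=wcam(im)
q=proj(im,[480,-119.7,14])[0];print("pred",q)
g=im["frame"].max(2);m=(g<45).astype(np.uint8);n,l,st,c=cv2.connectedComponentsWithStats(m)
for i in np.argsort(-st[1:,4])[:4]+1:print(st[i],c[i].round())
pickle.dump(im,open("w2.pkl","wb"));cv2.imwrite("pics/w2.png",im["frame"][:,:,::-1])
delta([431.7,-122.5,21.5],tool(.057,0,np.pi/2))
E
```

```text
t: 10.85
ee_pos: [432.0, -122.3, 199.5]
orientation: [-2.157, -2.284, -0.0]
ft_force: [-0.1, 0.1, -0.1]
width: 52.8
grasp_force: 0.0
[-3.02602884e-01  2.27543261e-01  2.04084469e+00  5.53045942e-04
  8.73538506e-01 -3.60258130e-01]
pred [374.98134383 215.16616301]
[    0   310   640   170 29473] [249. 431.]
[ 417  310  207  129 7901] [510. 352.]
[ 306  180  129  169 5783] [364. 258.]
[ 330  140  118   81 3822] [399. 170.]
shift [ -0.8  -0.4 178.3] turn [ 0.0004 -0.0004  0.0012] | |s| 178.0 deg 0.1
```

View pics/w2.png

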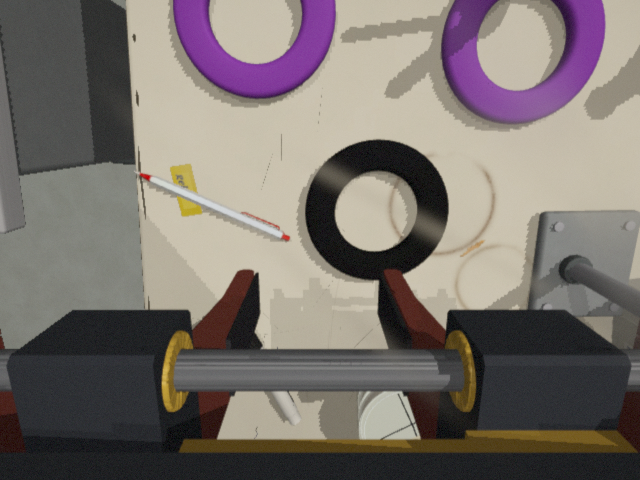

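```bash
python3 -m inch '[[[1,0,30,0,0,0,60],[1,0,65,0,0,0,60],[1,0,100,0,0,0,60],[1,0,130,0,0,0,60],[1,0,150,0,0,0,60],[1,0,165,0,0,0,60],[1,0,173,0,0,0,60],[1,0,177.5,0,0,0,60],[1,0,177.5,0,0,0,60],[1,0,177.5,0,0,0,0],[1,0,177.5,0,0,0,0],[1,0,177.5,0,0,0,0],[1,0,177.5,0,0,0,0],[1,0,177.5,0,0,0,0],[1,0,177.5,0,0,0,0],[1,0,177.5,0,0,0,0],[1,0,160,0,0,0,0],[1,0,130,0,0,0,0],[1,0,80,0,0,0,0],[1,0,30,0,0,0,0]]]'
python3 -m inch '[[[0,0,-40,0,0,0,0],[0,0,-80,0,0,0,0],[0,0,-80,0,0,0,0]]]'
python3 - <<'E'
from peg import *
o=status.get_obs();print(o["qpos"],o["width"],o["ft_force"])
for s in(135,):p,r=target("thick",s,.7,[0,48.5,15],np.pi/2,lift=-5);print(p);delta(p,r)
E
```

```text
t: 12.9
ee_pos: [430.8, -120.7, 171.0]
orientation: [-2.155, -2.282, 0.001]
ft_force: [1.2, -1.2, -3.0]
width: 26.0
grasp_force: 29.4
t: 13.2
ee_pos: [434.6, -121.8, 255.0]
orientation: [2.151, 2.278, 0.008]
ft_force: [1.8, 0.5, -3.3]
width: 26.1
grasp_force: 29.4
[-3.00186476e-01  1.41618871e-01  1.99198534e+00  9.31915209e-04
  9.97941416e-01 -3.58013357e-01] 26.05507829469512 [ 1.80670977  0.46074636 -3.34107232]
[ 492.89833169 -168.2666497   223.39794796]
shift [-49.6  55.3  32.2] turn [-0.6903  0.0026  0.0013] | |s| 81.0 deg 39.6
```

```bash
python3 -m inch '[[[0,0,0,-0.1,0,0,0],[0,0,0,-0.2,0,0,0],[0,0,0,-0.3,0,0,0],[0,0,0,-0.4,0,0,0],[-5,5,3,-0.5,0,0,0],[-10,11,6,-0.6,0,0,0],[-20,22,13,-0.65,0,0,0],[-30,33,19,-0.69,0.0026,0,0],[-40,44,26,-0.69,0.0026,0,0],[-49.6,55,32,-0.69,0.0026,0,0],[-49.6,55,32,-0.69,0.0026,0,0],[-49.6,55,32,-0.69,0.0026,0,0],[-49.6,55,32,-0.69,0.0026,0,0]]]'
python3 - <<'E'
from look import *
o=status.get_obs();print(o["qpos"],o["width"])
print(pt([0,48.5,15]))
look("k4",pegpts("thick")+[pt([0,48.5,15])],dict(top=(345,445,160,270),scene=(330,440,180,300)))
for s in(135,95,45):p,r=target("thick",s,.7,[0,48.5,15],np.pi/2,lift=-5);delta(p,r)
E
```

```text
t: 14.5
ee_pos: [489.0, -166.6, 217.9]
orientation: [1.777, 1.882, 0.679]
ft_force: [-0.0, 0.3, -2.7]
width: 26.1
grasp_force: 29.5
[-0.56351249  0.18631039  2.26691982  1.32951176  0.39429626 -1.81399954] 26.063977564338593
[ 535.83912813 -163.93720886  237.14919597]
shift [-1.6  5.7 -1.6] turn [-0.0089 -0.0032 -0.0003] | |s| 6.0 deg 0.5
shift [-1.7 19.7 35.9] turn [-0.0089 -0.0032 -0.0003] | |s| 41.0 deg 0.5
shift [-1.9 37.1 82.7] turn [-0.0089 -0.0032 -0.0003] | |s| 91.0 deg 0.5
```

View pics/k4.png

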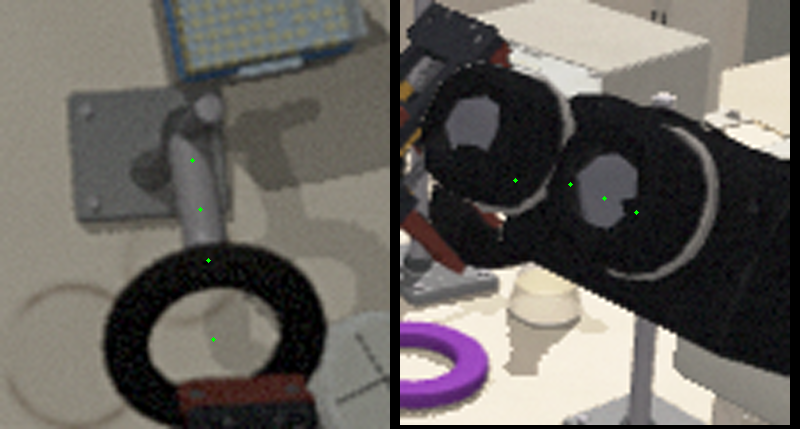

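```bash
python3 -m inch '[[[0,0,0,0,0,0,0],[0,0,0,0,0,0,0]]]'; python3 - <<'E'
from look import *
o=status.get_obs();print(o["qpos"],o["qvel"].round(3))
for s in(135,110,80,50):p,r=target("thick",s,.7,[0,48.5,15],np.pi/2,lift=-6);delta(p,r)
E
```

```text
t: 14.8
ee_pos: [489.9, -167.2, 218.7]
orientation: [1.775, 1.88, 0.68]
ft_force: [0.2, -0.6, -3.5]
width: 25.8
grasp_force: 29.5
[-0.56362004  0.18588264  2.26543105  1.33039286  0.39441006 -1.8147227 ] [-0.001  0.004 -0.003  0.001 -0.001 -0.001]
shift [-1.2  4.3 -1.4] turn [-0.0082 -0.0028 -0.0003] | |s| 5.0 deg 0.5
shift [-1.3 13.  22.1] turn [-0.0082 -0.0028 -0.0003] | |s| 26.0 deg 0.5
shift [-1.4 23.5 50.2] turn [-0.0082 -0.0028 -0.0003] | |s| 55.0 deg 0.5
shift [-1.4 33.9 78.3] turn [-0.0082 -0.0028 -0.0003] | |s| 85.0 deg 0.5
```

```bash
python3 -m inch '[[[-1,4,5,0,0,0,0],[-1,8,12,0,0,0,0],[-1,13,22,0,0,0,0],[-1,16,30,0,0,0,0],[-1.4,19,38,0,0,0,0],[-1.4,23.5,50,0,0,0,0],[-1.4,23.5,50,0,0,0,0]]]'
python3 -m inch '[[[0,3,7,0,0,0,0],[0,5,14,0,0,0,0],[0,8,21,0,0,0,0],[0,10.5,28,0,0,0,0],[0,10.5,28,0,0,0,0],[0,10.5,28,0,0,0,0]]]'
python3 - <<'E'
from look import *
o=status.get_obs();print(o["qpos"],o["width"])
r,y=pegs["thick"];F=R.from_euler("z",y);q=F.inv().apply(pt([0,48.5,15])-r);u=np.array([-.866,0,.5]);n=np.array([.5,0,.866]);print("s,y,lift",q@u,q[1],q@n)
for l in(-6,-12,-16,-20):p,r=target("thick",50,.7,[0,48.5,15],np.pi/2,lift=l);delta(p,r)
E
```

```text
t: 15.5
ee_pos: [540.9, -165.6, 193.8]
orientation: [1.776, 1.882, 0.68]
ft_force: [0.3, 0.4, -2.9]
width: 26.1
grasp_force: 29.5
t: 16.1
ee_pos: [563.3, -163.6, 177.3]
orientation: [1.78, 1.884, 0.676]
ft_force: [-7.8, 0.6, -6.6]
width: 25.9
grasp_force: 30.3
[-0.46063267  0.35554766  2.15867908  1.53846994  0.32206461 -1.95059359] 25.908864397563416
s,y,lift 50.23191727082323 0.5994206827717827 -10.08797496872741
shift [-0.6  3.7 -0.5] turn [-0.0143 -0.0035 -0.0017] | |s| 4.0 deg 0.8
shift [-0.6 -1.9  1.6] turn [-0.0143 -0.0035 -0.0017] | |s| 3.0 deg 0.8
shift [-0.6 -5.7  3. ] turn [-0.0143 -0.0035 -0.0017] | |s| 6.0 deg 0.8
shift [-0.7 -9.4  4.4] turn [-0.0143 -0.0035 -0.0017] | |s| 10.0 deg 0.8
```

```bash
python3 - <<'E'
from look import *
p0,r0=target("thick",50,.7,[0,48.5,15],np.pi/2,lift=-6)
for s,l,f in((56,-12,.7),(63,-14,.7),(63,-14,.82),(63,-14,.95),(45,-14,.95)):p,r=target("thick",s,f,[0,48.5,15],np.pi/2,lift=l);delta(p,r,p0,r0)
E
```

```text
shift [-0.  -7.7 -3.6] turn [0. 0. 0.] | |s| 8.0 deg 0.0
shift [ -0.  -11.9  -9.5] turn [0. 0. 0.] | |s| 15.0 deg 0.0
shift [ -0.  -13.4  -3.6] turn [-0.12 -0.    0.  ] | |s| 14.0 deg 6.9
shift [ -0.  -14.1   3. ] turn [-0.25 -0.   -0.  ] | |s| 14.0 deg 14.3
shift [ 0.  -8.  19.9] turn [-0.25 -0.   -0.  ] | |s| 21.0 deg 14.3
```

```bash
python3 -m inch '[[[0,-4,-2,0,0,0,0],[0,-8,-4,0,0,0,0],[0,-12,-9.5,0,0,0,0],[0,-12.5,-7.5,-0.04,0,0,0],[0,-13,-5.5,-0.08,0,0,0],[0,-13.4,-3.6,-0.12,0,0,0],[0,-13.7,-1.5,-0.16,0,0,0],[0,-14,1,-0.21,0,0,0],[0,-14.1,3,-0.25,0,0,0],[0,-14.1,3,-0.25,0,0,0],[0,-14.1,3,-0.25,0,0,0],[0,-14.1,3,-0.25,0,0,0]]]'
python3 - <<'E'
from look import *
o=status.get_obs();print(o["qpos"],o["width"])
r,y=pegs["thick"];F=R.from_euler("z",y);q=F.inv().apply(pt([0,48.5,15])-r);u=np.array([-.866,0,.5]);n=np.array([.5,0,.866]);print("s,y,lift",q@u,q[1],q@n)
for s,l in((63,-14),(45,-14)):p,r=target("thick",s,.95,[0,48.5,15],np.pi/2,lift=l);delta(p,r)
E
```

```text
t: 17.3
ee_pos: [562.0, -173.9, 190.6]
orientation: [1.644, 1.739, 0.882]
ft_force: [0.6, 0.1, -3.1]
width: 25.9
grasp_force: 30.2
[-0.56032426  0.40169505  2.2377685   2.06290842  0.57572938 -2.54050816] 25.852744683035933
s,y,lift 68.37263541327796 -9.859253830776352 6.482807867601434
shift [  9.  -20.2  10.2] turn [-0.0376 -0.0268 -0.0149] | |s| 24.0 deg 2.8
shift [  8.6 -17.8  28. ] turn [-0.0376 -0.0268 -0.0149] | |s| 34.0 deg 2.8
```

```bash
python3 - <<'E'
from look import *
for s,l,f in((64,-8,.8),(62,-15,.8),(52,-15,.8)):p,r=target("thick",s,f,[0,48.5,15],np.pi/2,lift=l);delta(p,r)
E
```

```text
shift [  9.4 -11.9   1.2] turn [ 0.1124 -0.0278 -0.0129] | |s| 15.0 deg 6.7
shift [  9.2 -18.6   4.1] turn [ 0.1124 -0.0278 -0.0129] | |s| 21.0 deg 6.7
shift [  8.9 -17.2  14. ] turn [ 0.1124 -0.0278 -0.0129] | |s| 24.0 deg 6.7
```

```bash
python3 -m inch '[[[3,-4,0,0.04,-0.01,-0.004,0],[6,-8,1,0.08,-0.02,-0.008,0],[9,-12,1,0.112,-0.028,-0.013,0],[9,-15,3,0.112,-0.028,-0.013,0],[9,-18.6,4,0.112,-0.028,-0.013,0],[9,-18.6,4,0.112,-0.028,-0.013,0],[9,-18.6,4,0.112,-0.028,-0.013,0]]]'
cat > chk.py <<'E'
from look import *
o=status.get_obs();print(o["qpos"],o["width"])
r,y=pegs["thick"];F=R.from_euler("z",y);q=F.inv().apply(pt([0,48.5,15])-r);u=np.array([-.866,0,.5]);n=np.array([.5,0,.866]);print("s,y,lift",q@u,q[1],q@n)
E
cat chk.py - <<'E' | python3 -
for s,l in((62,-15),(48,-15)):p,r=target("thick",s,.8,[0,48.5,15],np.pi/2,lift=l);delta(p,r)
E
```

```text
t: 18.0
ee_pos: [553.0, -165.2, 173.2]
orientation: [1.707, 1.806, 0.765]
ft_force: [0.2, 0.6, -2.7]
width: 26.3
grasp_force: 30.2
[-0.5054016   0.38553393  2.23170412  2.00314441  0.43547537 -2.45433009] 26.26438888811796
s,y,lift 62.00310141796152 -0.3700488803200881 -15.496189800796182
shift [ 0.3  0.5 -0.1] turn [ 0.0005 -0.0004 -0.0009] | |s| 1.0 deg 0.1
shift [ 0.3  3.9 13.4] turn [ 0.0005 -0.0004 -0.0009] | |s| 14.0 deg 0.1
```

```bash
python3 -m inch '[[[0,1,4,0,0,0,0],[0,2,8,0,0,0,0],[0,3.5,13,0,0,0,0],[0,3.5,13,0,0,0,0],[0,3.5,13,0,0,0,0]]]'
python3 chk.py
```

```text
t: 18.5
ee_pos: [565.2, -164.3, 167.0]
orientation: [1.706, 1.807, 0.765]
ft_force: [0.3, 0.5, -3.5]
width: 26.2
grasp_force: 30.2
[-0.4888643   0.41026909  2.2122125   2.0357474   0.430595   -2.47515245] 26.206068748259025
s,y,lift 48.342333937236 -0.17706225533782213 -14.810981650696379
```

```bash
python3 -m inch '[[[0,0,0,0,0,0,40],[0,0,0,0,0,0,48],[0,0,0,0,0,0,48],[0,0,0,0,0,0,48],[0,0,0,0,0,0,48],[0,0,0,0,0,0,48],[0,-1,-6,0,0,0,48],[0,-3,-15,0,0,0,48],[0,-7,-30,0,0,0,48],[0,-12,-50,0,0,0,48],[0,-17,-70,0,0,0,48],[0,-22,-90,0,0,0,48],[0,-28,-115,0,0,0,48],[0,-34,-140,0,0,0,48],[0,-34,-150,0,0,0,48],[0,-34,-150,0,0,0,48],[0,-34,-150,0,0,0,48],[0,-34,-150,0,0,0,48]]]'
python3 - <<'E'
from look import *
o=status.get_obs();print(o["qpos"],o["width"])
k=pickle.load(open("k4.pkl","rb"))["top"]["frame"]
t=optics.get_image("top");g=t["frame"].max(2)
# black blobs now in the peg region, and low-res dark map
m=(g<45).astype(np.uint8)[180:260,350:440];n,l,st,c=cv2.connectedComponentsWithStats(m)
for i in range(1,n):
    if st[i,4]>25:print(st[i]+[350,180,0,0,0],c[i].round()+[350,180])
# predicted silhouette: ring hanging vertically at s, centre 22/cos below axis
r,y=pegs["thick"];F=R.from_euler("z",y);a=np.linspace(0,2*np.pi,72)
for s in(20,30,45,60):
  for tilt in(0,.52):
    u=np.array([-.866,0,.5]);c0=s*u+np.array([0,0,-24])
    e=np.array([np.sin(tilt),0,np.cos(tilt)]);P=[r+F.apply(c0+62*(np.cos(x)*np.array([0,1,0])+np.sin(x)*e)) for x in a]
    q=proj(t,P);print(s,tilt,"u",q[:,0].min().round(),q[:,0].max().round(),"v",q[:,1].min().round(),q[:,1].max().round())
np.save("t5.npy",t["frame"])
E
```

```text
t: 20.3
ee_pos: [434.1, -171.9, 246.9]
orientation: [1.706, 1.806, 0.765]
ft_force: [0.4, 0.5, 0.4]
width: 42.0
grasp_force: 0.0
[-0.72446801  0.07840664  2.37803401  1.47993684  0.53291516 -2.06980167] 42.001319210589166
[365 193  53  17 425] [390. 200.]
20 0 u 365.0 420.0 v 198.0 206.0
20 0.52 u 365.0 420.0 v 185.0 218.0
30 0 u 365.0 421.0 v 202.0 209.0
30 0.52 u 365.0 420.0 v 188.0 222.0
45 0 u 366.0 422.0 v 207.0 214.0
45 0.52 u 366.0 421.0 v 194.0 227.0
60 0 u 367.0 423.0 v 213.0 219.0
60 0.52 u 367.0 422.0 v 199.0 232.0
```

```bash
python3 -m inch '[[[0,0,-15,0,0,0,48],[0,0,-30,0,0,0,48],[0,0,-30,0,0,0,48],[0,0,-30,0,0,0,48],[0,0,-30,0,0,0,48],[0,0,-30,0,0,0,48],[0,0,-30,0,0,0,48],[0,0,-30,0,0,0,48],[0,0,-30,0,0,0,48],[0,0,-30,0,0,0,48],[0,0,-30,0,0,0,48],[0,0,-30,0,0,0,48],[0,0,-30,0,0,0,48],[0,0,-30,0,0,0,48],[0,0,-30,0,0,0,48]]]'
python3 - <<'E'
from look import *
a=np.load("t5.npy").astype(int);b=optics.get_image("top")["frame"].astype(int);z=pickle.load(open("c.pkl","rb"))["top"]["frame"].astype(int)
f=lambda p,q,B:cv2.blur(np.abs(p-q).max(2)[B[2]:B[3],B[0]:B[1]].astype(np.float32),(3,3))
for n,B in dict(ring=(355,430,185,225),spanner=(235,270,170,215)).items():print(n,"still: max diff",f(a,b,B).max())
for n,B in dict(flask=(288,316,160,187),beaker=(166,194,242,268),marker=(404,460,294,330)).items():print(n,"vs start",f(z,b,B).max(),(f(z,b,B)>30).sum())
k=pickle.load(open("k3.pkl","rb"))["top"]["frame"].astype(int);print("spanner vs k3",f(k,b,(235,270,170,215)).max())
m=(b.max(2)<45).astype(np.uint8)[180:260,350:440];print(cv2.boundingRect(m[:40]))
E
```

```text
t: 21.85
ee_pos: [412.4, -173.2, 268.0]
orientation: [1.706, 1.806, 0.765]
ft_force: [-0.4, -0.4, -0.6]
width: 42.2
grasp_force: 0.0
ring still: max diff 12.666667
spanner still: max diff 8.666667
flask vs start 6.4444447 0
beaker vs start 6.6666665 0
marker vs start 134.55556 925
spanner vs k3 8.666667
(15, 11, 53, 19)
```

```bash
python3 - <<'E'
from look import *
z=pickle.load(open("c.pkl","rb"))["scene"]["frame"].astype(int);b=optics.get_image("scene")["frame"].astype(int)
d=cv2.blur(np.abs(z-b).max(2)[345:382,298:368].astype(np.float32),(3,3));print(d.max(),(d>30).sum())
f=lambda q:(lambda m:(m.sum(),np.argwhere(m).mean(0)))(q[345:382,298:368].max(2)<70)
print(f(z),f(b))
E
```

```text
113.77778 856
(np.int64(120), array([12.79166667, 17.50833333])) (np.int64(121), array([12.78512397, 17.57024793]))
```

```bash
python3 -c "
from workcell import ctrl
print(ctrl.close_job())"
```

```text
the job is handed in; nothing more can be done
None
```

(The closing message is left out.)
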